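# Stand the fallen pattern-card stand back up against the tool block

### The arm

A 6-joint arm with a two-finger parallel gripper is mounted at the origin on the work surface. World frame = base frame: x ahead of the robot, y to its left, z up, the work surface at z = 0. Lengths are in mm, angles in rad, forces in N, time in s.
With the tool pointing down it reaches from about 350 to 775 mm from the base axis. Payload 7.3 kg.
Tool frame: the origin (TCP) lies at the very end of the fingers, on their centre line; the grasp point (between the pads) lies 19 mm behind it; z points along the fingers, y is the line along which they close (so a half turn about z gives the same grasp; the last joint's range is limited). The gripper opens to 92 mm and grips with 3 to 60 N. Pads are 19 mm wide; open, the fingers measure 130 mm over their backs; the gripper's body (75 mm by 190 mm) begins 47 mm behind the grasp point.
Start: joints at [1.035, 0.342, 1.524, -0, 1.275, -0.146], TCP at [199.489, 485.643, 226.741] pointing down, gripper open.
Joint ranges: [-2.53, 2.53], [-0.77, 2.02], [0.04, 2.7], [-1, 4.14], [0.28, 2.66], [-3.11, 3.11]. Speed limits (rad/s): [2.57, 2.57, 3.14, 3.14, 3.14, 3.14].

### API

Orientations are given as [roll, pitch, yaw] about the fixed x, y, z axes, in that order (R = Rz(yaw) Ry(pitch) Rx(roll)).
In Python, from plant import bot gives the robot as it stands.
- The arm moves only by the tool jog_arm, never from a script. Its argument "targets" is a list of rows, each an object with "xyz": the shift along the tool's x, y, z as a fraction of full scale, a list of three; "spin": the turn about the tool's z as a fraction of full scale. In form: [{"xyz": [x, y, z], "spin": spin}, ...]. A call has exactly 10 rows; each row shifts and turns the commanded pose from where the row before left it, along the tool's axes as they then stand; what a row does not reach is not made up. Full scale, the value 1, is 80 mm for a shift and 0.1 rad for a turn. A row lasts 1/8 s, in which the tool goes at most 62.5 mm and 10.7 degrees, less where a joint would pass 70% of its speed; a pose out of reach is approached as far as the arm can. A call with a number of a shift or a turn outside -1 to 1 is refused whole. A call with a gripper value outside its range is refused whole. "gripper" is the opening in per cent of the stroke, from 0 (shut) to 100 (fully open), set as the call begins (left out, the last holds). The fingers move at their own pace and stop on an object; the grip force is fixed at half the most. Time passes only in rows, so rows that do not move let the fingers close, or fill a call up. It gives the time, the measured TCP pose, the force, the opening and the grip force at its end, in the units of the state.
- bot.get_obs(): the state, without advancing time (a new reading comes with each control period).
- bot.capture(name): name is "scene" or "side" or "wrist"; returns the picture (384x512x3 uint8, blue, green, red); there is no depth.
- bot.get_calibration(name): a dict with "vfov" (degrees; the focal length in pixels is half the picture's height over the tangent of half this angle, whatever the lens; pixels are square), "cx", "cy" (the principal point, pixels), "k1" (the pictures are not rectified: a ray, as slopes to the right and down, at radius r is drawn at 1 + k1 r^2 times it, then the intrinsics apply), "eye" and "rotation" of the camera in the world. Camera axes: x right, y down, z forward; pixel columns grow to the right and rows downward; lengths in mm; the calibration is good to about 2 mm. A picture is of the moment at which its call begins: read the wrist's pose just before it. get_calibration takes no time and is no camera call; for the wrist camera it gives the pose at the moment of the call.
- bot.close_job(): hands the job in; it is judged then, once.
The state is a dict: "time": time; "joint_positions": joint angles; "dq": joint speeds; "tau": joint torques, N m; "tool_pos": TCP position; "tcp_rot": TCP orientation; "contact_force": force on the tool from outside, world axes, zero at the start; "moment": the same for the moment, N m; "grip_width": finger opening in mm; "finger_force": force on a finger pad.
Only numpy, scipy, OpenCV 4.12 (cv2) and the standard library are available. Lean on these libraries where they do the work, as an engineer would, in place of code of your own. Each camera call takes 0.05 s, during which the arm holds its last target. There are 200 camera calls.

### The job

The L-shaped pattern-card stand at the tying bench has been knocked onto its back. Push on its upturned foot to tip it back upright, then push it along the table until its back is flush and square against the front face of the wooden tool block, still standing. Only push it, do not lift it off the table, leave the other things where they are, and finish clear of everything.

Things in the scene. Friction and masses are not known exactly. Their poses are not given: they have to be found in the camera images.
- card_stand: Pattern-card stand: a loose L of two boards, 130 mm wide, 0.25-0.5 kg. Origin: middle of the heel edge (outer corner of the L), on the table. +x: from heel along the back board (x 0-115, 6 thick); +z: from heel along the foot (z 0-70, 14 thick); y: along the heel. Starts on its back: +x level, away from the robot, +z up. Upright: +x up, foot flat, +z level, towards the robot.
- foot_edge (a point): Middle of the free edge of the stand's heavy dark-wood foot, 70 mm from the heel; at the start it is the top of an upright wall facing the robot. Pushed towards the robot from the card side, high up, the stand rolls over its heel (takes 1 to 3 N) and past about 35 degrees drops onto its foot by itself. When upright this is the foot's low front edge, 14 mm high.
- board_top (a point): Middle of the free edge of the stand's pale plywood back board, 115 mm from the heel, lying on the table beyond the heel at the start; a paper card and brass clip are on its inner face. When the stand is upright this is its top, 115 mm above the table. The centre of mass of the stand is 19 mm along the board and 27 mm along the foot from the heel.
- tool_block: Fixed wooden tool block behind the stand, 360 wide x 90 deep x 45 mm high, tool handles standing in it up to 110 above the table. Origin: middle of the bottom edge of its front face (towards the robot). +x into the block, square to the front face, away from the robot; y along the face (-180 to 180); z up.
- spool_a: Bystander: wooden thread spool with green thread, standing, 30 dia x 36 high mm; loose, origin at the centre of its underside.
- spool_b: Bystander: wooden thread spool with grey thread, standing, 30 dia x 36 high mm; loose, origin at the centre of its underside.
- varnish: Bystander: small amber varnish bottle, 28 dia x 55 high mm; loose, origin at the centre of its underside.
- bead_jar: Bystander: clear jar with white cap, 44 dia x 45 high mm; loose, origin at the centre of its underside.
- lighter: Bystander: flat red lighter, 75 x 22 x 11 mm; loose, origin at the centre of its underside.
- wax: Bystander: yellow block of wax, 35 x 35 x 14 mm; loose, origin at the centre of its underside.
- mug: Bystander: white mug with a handle, 76 dia x 85 high mm; loose, origin at the centre of its underside.
Things that resemble listed ones, but are neither listed nor needed, are in the scene too. Leave any green or red look-alike of the card_stand alone.

How it is judged:
By the outcome, as a careful person would: the job done as asked, in the order asked, and still so for the second after the job is handed in, with the robot touching nothing.
It also fails if it takes over 48 s, if anything falls off the work surface, if the arm or the gripper's body presses on something with over 40 N, if the wrist force passes 120 N, or if a joint passes its speed limit or range.

## Working session

There is one attempt and no reset: what is moved stays moved. The work goes in short steps, Python scripts to look and compute and a tool call to move; the robot and the scene stay as the last step left them, time stands still between calls to the robot, and variables do not carry over. Pictures are saved under pics/ and viewed, at most 10 in all, crops included, and the job is handed in when it is done.

Besides the shell and the picture viewer there is one more tool, called after "Request:" as a command line: name --argument value ..., lists and objects as JSON in quotes. jog_arm: Moves the arm, as the interface text tells. Shift numbers are shares of 80 mm and turn numbers shares of 0.1 rad, none past 1 either way. Its arguments: {"type":"object","properties":{"targets":{"type":"array","items":{"type":"object","properties":{"xyz":{"type":"array","items":{"type":"number"}},"spin":{"type":"number"}}}},"gripper":{"type":"number"}},"required":["targets"]}

```bash
mkdir -p pics; ls; python3 - <<'E'
from plant import bot
import cv2,numpy as np
o=bot.get_obs();print({k:o[k] for k in('time','tool_pos','tcp_rot','grip_width','contact_force')})
for n in('scene','side'):
    cv2.imwrite(f'pics/{n}0.png',cv2.resize(bot.capture(n),(800,600),interpolation=cv2.INTER_CUBIC)); print(n,bot.get_calibration(n))
E
```

```text
pics
{'time': 0.0, 'tool_pos': array([199.28988397, 485.26699062, 226.05482481]), 'tcp_rot': array([-3.14009373e+00, -2.10173045e-04,  2.75170987e+00]), 'grip_width': 91.83477816623537, 'contact_force': array([ 0.7640796 , -0.09064631, -0.45052421])}
scene {'vfov': 46.629260280232614, 'cx': 261.61685857513504, 'cy': 192.76991084509206, 'k1': -0.05772819866730445, 'eye': array([1213.05085632, -454.52637335, 1113.58786314]), 'rotation': array([-2.45124784, -0.01692504,  0.98305678])}
side {'vfov': 49.82652101206709, 'cx': 254.13724835879862, 'cy': 193.70422006595194, 'k1': -0.08986617077275048, 'eye': array([ 296.49136066, -743.63611523,  593.14973364]), 'rotation': array([-2.13100407, -0.01363741, -0.23853395])}
```

View pics/scene0.png

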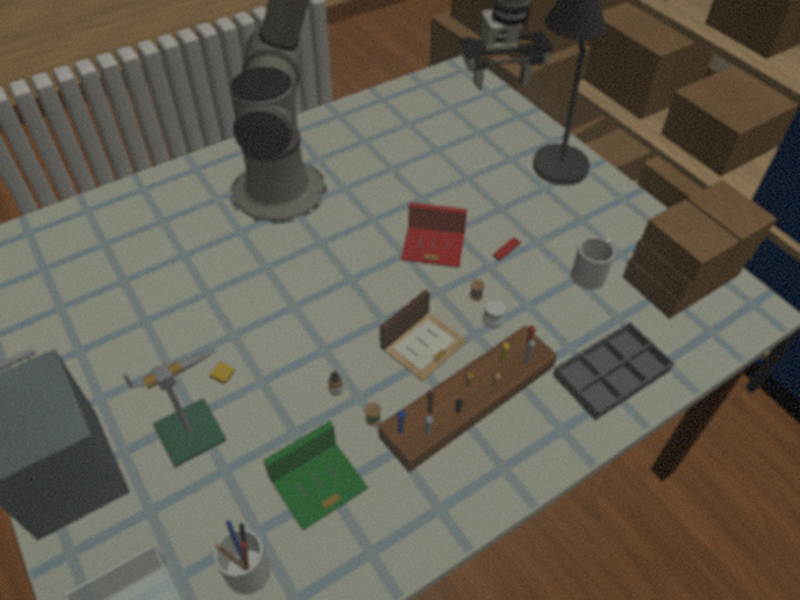

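View pics/side0.png

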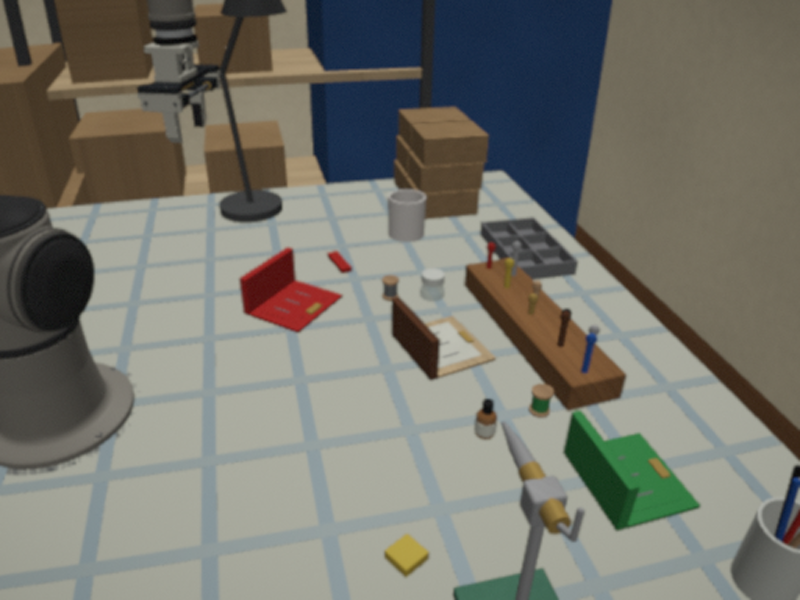

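The candidates for the stand in the scene view (800x600) are red (435,235), green (315,475), and the pale board with dark-brown foot (425,335). The pale and brown one matches the description. The tool block is at (465,395). I'll check the choice in close crops.

```bash
cat > h.py <<'E'
import numpy as np,cv2
from scipy.spatial.transform import Rotation as R
from plant import bot
def cam(n):
    c=bot.get_calibration(n);f=192/np.tan(np.radians(c['vfov']/2))
    return c,f,R.from_euler('xyz',c['rotation']).as_matrix()
def px2w(C,u,v,z):
    c,f,M=C;d=np.array([(u-c['cx'])/f,(v-c['cy'])/f]);s=d.copy()
    for _ in range(20): s=d/(1+c['k1']*(s@s))
    r=M@np.r_[s,1];e=np.array(c['eye']);return e+r*(z-e[2])/r[2]
def w2px(C,p):
    c,f,M=C;q=M.T@(np.array(p,float)-c['eye']);s=q[:2]/q[2];s=s*(1+c['k1']*(s@s));return s*f+[c['cx'],c['cy']]
def crop(im,x0,y0,w,h,name,k):
    cv2.imwrite(name,cv2.resize(im[y0:y0+h,x0:x0+w],None,fx=k,fy=k,interpolation=cv2.INTER_CUBIC))
E
python3 - <<'E'
from h import *
a=np.mean([bot.capture('scene').astype(float) for _ in range(4)],0)
b=np.mean([bot.capture('side').astype(float) for _ in range(4)],0)
out=[]
for im,x,y in((a,215,165),(b,235,150)):
    out.append(cv2.resize(im[y:y+140,x:x+160],None,fx=2.5*1,fy=2.5,interpolation=cv2.INTER_CUBIC))
cv2.imwrite('pics/c1.png',np.clip(np.hstack(out)*1.5,0,255))
C=cam('scene');S=.64
for n,u,v,z in[('boardR',465,342,3),('boardL',420,377,3),('footTopL',381,325,70),('footTopR',428,292,70),('spoolb',477,297,0),('jar',494,322,0),('spoola',373,420,0),('varn',336,390,0),('blkL',380,427,45),('blkR',530,327,45)]:
    print(n,px2w(C,u*S,v*S,z).round())
C=cam('side')
for n,u,v,z in[('blkR',572,402,0),('blkL',466,290,0),('blkRt',570,380,45),('blkLt',466,266,45),('footR',440,376,0),('footTR',437,345,70),('footTL',393,300,70)]:
    print(n,px2w(C,u*S,v*S,z).round())
E
```

```text
boardR [608. 105.   3.]
boardL [627. -16.   3.]
footTopL [526. -38.  70.]
footTopR [506.  83.  70.]
spoolb [526. 197.   0.]
jar [598. 186.   0.]
spoola [ 656. -139.    0.]
varn [ 564. -163.    0.]
blkL [ 697. -149.   45.]
blkR [670. 212.  45.]
blkR [ 706. -135.    0.]
blkL [658. 188.   0.]
blkRt [ 693. -139.   45.]
blkLt [658. 196.  45.]
footR [541. -37.   0.]
footTR [528. -54.  70.]
footTL [496.  74.  70.][ WARN:0@1.761] global loadsave.cpp:1063 imwrite_ Unsupported depth image for selected encoder is fallbacked to CV_8U.
```

View pics/c1.png

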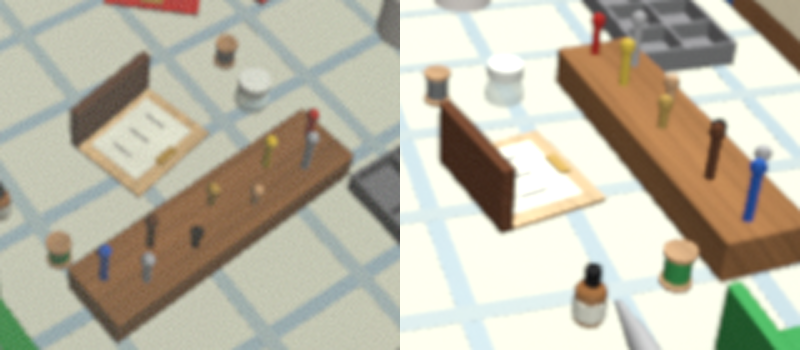

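```bash
cat > fit.py <<'E'
from h import *
from scipy.optimize import least_squares
def fit(obs,x0):
    def pr(p):
        c,s=np.cos(p[2]),np.sin(p[2])
        return np.concatenate([w2px(C,[p[0]+c*m[0]-s*m[1],p[1]+s*m[0]+c*m[1],m[2]])-q for C,m,q in obs])
    r=least_squares(pr,x0,x_scale=[10,10,.05],loss='soft_l1');return r.x,r.fun.reshape(-1,2).round(1)
E
python3 - <<'E'
from fit import *
A=cam('scene');B=cam('side')
a=lambda u,v:np.array([215+u/2.5,165+v/2.5]);b=lambda u,v:np.array([235+(u-400)/2.5,150+v/2.5])
st=[(A,(115,65,3),a(206,132)),(A,(115,-65,3),a(140,194)),(A,(0,-65,70),a(72,107)),(A,(14,65,70),a(149,55)),
(B,(0,65,70),b(442,101)),(B,(14,-65,70),b(515,195)),(B,(0,-65,0),b(503,231)),(B,(115,-65,3),b(604,200))]
print(fit(st,[520,20,.16]))
bl=[(A,(0,180,45),a(305,112)),(A,(0,-180,45),a(70,278)),(A,(90,180,45),a(352,157)),(A,(90,-180,45),a(118,325)),
(B,(0,180,45),b(558,50)),(B,(0,-180,45),b(724,245)),(B,(0,-180,0),b(722,278)),(B,(0,180,0),b(559,83))]
print(fit(bl,[680,30,.08]))
o=bot.get_obs();print(o['time'])
E
```

```text
(array([5.08874848e+02, 1.98032466e+01, 2.31596605e-01]), array([[  1. ,   0.1],
       [ -0.9,   0.9],
       [ -1.8,   0.6],
       [  0.4,  -0.3],
       [ -2.1,  -0.2],
       [  0.9, -11.3],
       [ -1.2,   1.1],
       [  0.5,  -1. ]]))
(array([6.77679462e+02, 2.79210593e+01, 7.85991510e-02]), array([[-0.4, -1.4],
       [-1.6, -3.8],
       [ 2.2, -0.2],
       [-0.3,  1.4],
       [ 0.7, -1.9],
       [ 2.4, -1. ],
       [-0.2,  2. ],
       [-0.8, -1.2]]))
0.5
```

```bash
cat > plan.py <<'E'
from h import *
def plan(p,yaw,n):
    "rows from the present pose to TCP p, yaw, in n rows, straight in the world"
    o=bot.get_obs();q=np.array(o['tool_pos']);y0=o['tcp_rot'][2];dy=(yaw-y0+np.pi)%(2*np.pi)-np.pi
    d=(np.array(p)-q)/n
    for i in range(n):
        y=y0+dy*i/n;c,s=np.cos(y),np.sin(y)
        t=np.array([c*d[0]+s*d[1],s*d[0]-c*d[1],-d[2]])/80
        print(t.round(3),round(-dy/n/.1,2))
E
python3 - <<'E'
from fit import *
A=cam('scene');B=cam('side')
a=lambda u,v:np.array([215+u/2.5,165+v/2.5]);b=lambda u,v:np.array([235+(u-400)/2.5,150+v/2.5])
st=[(A,(115,65,3),a(206,132)),(A,(115,-65,3),a(140,194)),(A,(0,-65,70),a(72,107)),(A,(14,65,70),a(149,55)),
(B,(0,65,70),b(442,101)),(B,(0,-65,0),b(503,231)),(B,(115,-65,3),b(604,200))]
p,f=fit(st,[520,20,.16]);print(p,f.tolist())
import plan
c,s=np.cos(p[2]),np.sin(p[2]);t=p[:2]+60*np.array([c,s]);print(t)
plan.plan([*t,227],p[2]+np.pi,20)
E
```

```text
[5.09863213e+02 2.01760868e+01 2.38507150e-01] [[1.3, 0.0], [-0.3, 1.0], [-1.4, 0.8], [0.6, -0.3], [-1.9, -0.3], [-0.7, 0.9], [0.8, -1.4]]
[568.16471741  34.35122479]
[-0.32  -0.173 -0.   ] -0.31
[-0.315 -0.183 -0.   ] -0.31
[-0.309 -0.193 -0.   ] -0.31
[-0.303 -0.203 -0.   ] -0.31
[-0.296 -0.212 -0.   ] -0.31
[-0.289 -0.221 -0.   ] -0.31
[-0.282 -0.23  -0.   ] -0.31
[-0.275 -0.239 -0.   ] -0.31
[-0.267 -0.248 -0.   ] -0.31
[-0.259 -0.256 -0.   ] -0.31
[-0.251 -0.264 -0.   ] -0.31
[-0.243 -0.272 -0.   ] -0.31
[-0.234 -0.279 -0.   ] -0.31
[-0.225 -0.286 -0.   ] -0.31
[-0.216 -0.293 -0.   ] -0.31
[-0.207 -0.3   -0.   ] -0.31
[-0.197 -0.306 -0.   ] -0.31
[-0.187 -0.312 -0.   ] -0.31
[-0.178 -0.318 -0.   ] -0.31
[-0.168 -0.323 -0.   ] -0.31
```

Request:
jog_arm --targets '[{"xyz": [-0.32, -0.17, 0], "spin": -0.31}, {"xyz": [-0.31, -0.18, 0], "spin": -0.31}, {"xyz": [-0.31, -0.19, 0], "spin": -0.31}, {"xyz": [-0.3, -0.2, 0], "spin": -0.31}, {"xyz": [-0.3, -0.21, 0], "spin": -0.31}, {"xyz": [-0.29, -0.22, 0], "spin": -0.31}, {"xyz": [-0.28, -0.23, 0], "spin": -0.31}, {"xyz": [-0.27, -0.24, 0], "spin": -0.31}, {"xyz": [-0.27, -0.25, 0], "spin": -0.31}, {"xyz": [-0.26, -0.26, 0], "spin": -0.31}]' --gripper 55

```text
time: 1.75
tool_pos: [383.9, 259.6, 226.9]
tcp_rot: [3.141, 0.0, 3.063]
contact_force: [-1.1, -0.1, 0.2]
grip_width: 50.3
finger_force: 0.0
```

Request:
jog_arm --targets '[{"xyz": [-0.25, -0.26, 0], "spin": -0.31}, {"xyz": [-0.24, -0.27, 0], "spin": -0.31}, {"xyz": [-0.23, -0.28, 0], "spin": -0.31}, {"xyz": [-0.22, -0.29, 0], "spin": -0.31}, {"xyz": [-0.22, -0.29, 0], "spin": -0.31}, {"xyz": [-0.21, -0.3, 0], "spin": -0.31}, {"xyz": [-0.2, -0.31, 0], "spin": -0.31}, {"xyz": [-0.19, -0.31, 0], "spin": -0.31}, {"xyz": [-0.18, -0.32, 0], "spin": -0.31}, {"xyz": [-0.17, -0.32, 0], "spin": -0.31}]'

```text
time: 3.0
tool_pos: [567.3, 33.3, 226.7]
tcp_rot: [3.142, 0.0, -2.91]
contact_force: [0.6, 0.5, -0.5]
grip_width: 50.4
finger_force: 0.0
```

```bash
python3 - <<'E'
from h import *
o=bot.get_obs();C=cam('wrist');print(o['time'],o['tool_pos'],o['tcp_rot'],o['grip_width'],C[0])
im=bot.capture('wrist');cv2.imwrite('pics/w1.png',np.clip(cv2.resize(im,(768,576),interpolation=cv2.INTER_CUBIC)*1.4,0,255).astype('uint8'))
c,s=np.cos(.2385),np.sin(.2385)
for m in[(0,-65,70),(0,65,70),(14,65,70),(14,-65,70),(115,65,6),(115,-65,6)]:
    print(m,w2px(C,[509.9+c*m[0]-s*m[1],20.2+s*m[0]+c*m[1],m[2]])*1.5)
E
```

```text
3.0 [567.26241905  33.32281942 226.71271515] [ 3.14150659e+00  1.14734273e-04 -2.91044106e+00] 50.41175464175227 {'vfov': 68.24419137939168, 'cx': 251.74949395625958, 'cy': 192.56154660925893, 'k1': 0.0024999961672783396, 'eye': array([499.76808823,  17.09592705, 384.72242725]), 'rotation': array([2.87897824e+00, 5.19743734e-04, 1.80257110e+00])}
(0, -65, 70) [288.75207432 190.3574661 ]
(0, 65, 70) [468.95994413 189.11600587]
(14, 65, 70) [468.01412828 208.8194907 ]
(14, -65, 70) [289.92586092 210.02761703]
(115, 65, 6) [448.78416142 312.89688822]
(115, -65, 6) [310.06675052 313.7609799 ]
```

View pics/w1.png

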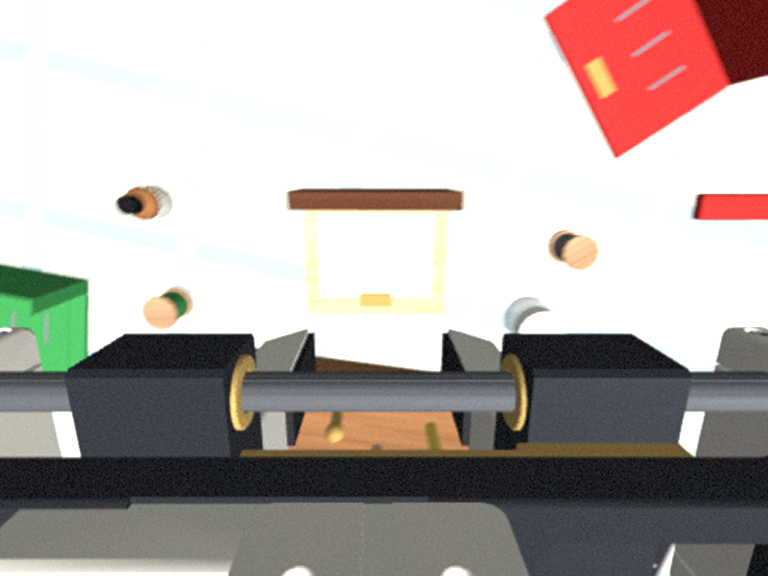

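The wrist view confirms the brown-footed stand. Its foot top runs from (289,190) to (462,190) and the board end from (306,312) to (444,312), about 3 mm off my estimate. Next I descend behind the foot.

Request:
jog_arm --targets '[{"xyz": [0, 0, 0.35], "spin": 0}, {"xyz": [0, 0, 0.35], "spin": 0}, {"xyz": [0, 0, 0.35], "spin": 0}, {"xyz": [0, 0, 0.35], "spin": 0}, {"xyz": [0, 0, 0.35], "spin": 0}, {"xyz": [0, 0, 0.25], "spin": 0}, {"xyz": [0, 0, 0.14], "spin": 0}, {"xyz": [0.1, 0, 0], "spin": 0}, {"xyz": [0.1, 0, 0], "spin": 0}, {"xyz": [0.1, 0, 0], "spin": 0}]'

```text
time: 4.3
tool_pos: [543.1, 28.5, 56.4]
tcp_rot: [-3.141, 0.001, -2.911]
contact_force: [1.0, -0.6, 0.3]
grip_width: 50.6
finger_force: 0.0
```

Request:
jog_arm --targets '[{"xyz": [0.05, 0, 0], "spin": 0}, {"xyz": [0.05, 0, 0], "spin": 0}, {"xyz": [0.05, 0, 0], "spin": 0}, {"xyz": [0.05, 0, 0], "spin": 0}, {"xyz": [0.05, 0, 0], "spin": 0}, {"xyz": [0.05, 0, 0], "spin": 0}, {"xyz": [0.05, 0, 0], "spin": 0}, {"xyz": [0.05, 0, 0], "spin": 0}, {"xyz": [0.05, 0, 0], "spin": 0}, {"xyz": [0.05, 0, 0], "spin": 0}]'

```text
time: 5.55
tool_pos: [503.9, 19.5, 55.4]
tcp_rot: [3.141, -0.0, -2.911]
contact_force: [-0.1, -0.0, 0.5]
grip_width: 50.8
finger_force: 0.0
```

```bash
python3 - <<'E'
from h import *
im=bot.capture('side');crop(np.clip(im*1.4,0,255).astype('uint8'),200,120,200,150,'pics/s2.png',4)
E
```

```text
(no output)
```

View pics/s2.png

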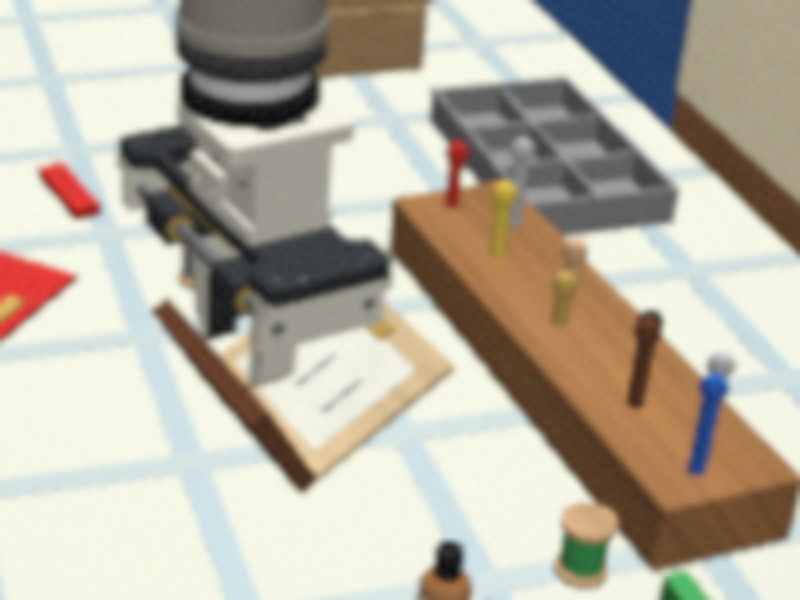

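The side view shows the stand partly rolled, with the foot leaning towards the robot from (160,310) to (305,485) and the fingers on its inner face. I'll keep pushing.

Request:
jog_arm --targets '[{"xyz": [0.05, 0, 0], "spin": 0}, {"xyz": [0.05, 0, 0], "spin": 0}, {"xyz": [0.05, 0, 0], "spin": 0}, {"xyz": [0.05, 0, 0], "spin": 0}, {"xyz": [0.05, 0, 0], "spin": 0}, {"xyz": [0.05, 0, 0], "spin": 0}, {"xyz": [0.05, 0, 0], "spin": 0}, {"xyz": [0.05, 0, 0], "spin": 0}, {"xyz": [0, 0, 0], "spin": 0}, {"xyz": [0, 0, 0], "spin": 0}]'

```text
time: 6.85
tool_pos: [473.4, 12.2, 55.6]
tcp_rot: [-3.142, 0.0, -2.911]
contact_force: [-0.2, -0.2, 0.1]
grip_width: 50.3
finger_force: 0.0
```

```bash
python3 - <<'E'
from h import *
im=bot.capture('side');crop(np.clip(im*1.4,0,255).astype('uint8'),200,120,200,150,'pics/s3.png',4)
E
```

```text
(no output)
```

View pics/s3.png

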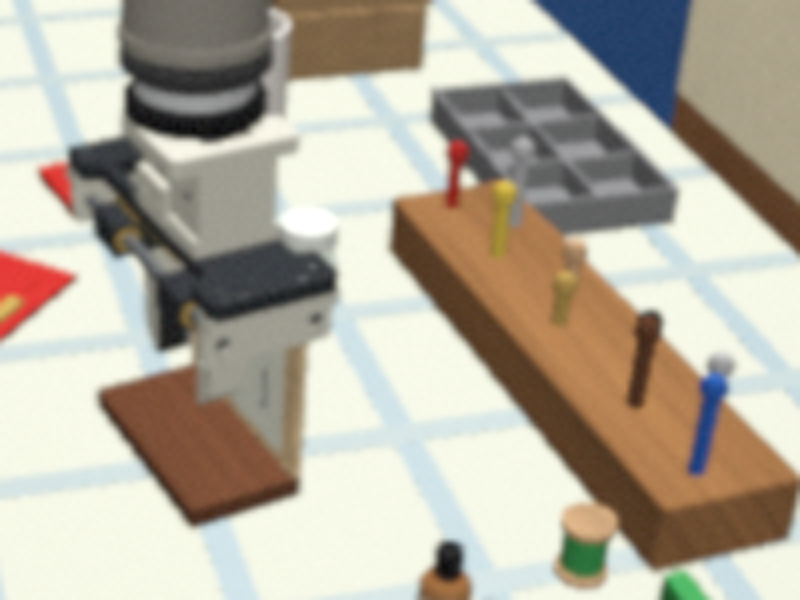

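The stand is upright. Its foot is flat, with the front edge from (100,395) to (192,518) and the heel corner at (298,488). I'll refit its pose and check how close the red look-alike is.

```bash
python3 - <<'E'
from fit import *
B=cam('side');A=cam('scene')
b=lambda u,v:np.array([200+u/4,120+v/4])
print(fit([(B,(-70,65,14),b(100,393)),(B,(-70,-65,14),b(192,513)),(B,(-70,-65,0),b(196,524)),(B,(0,-65,0),b(298,492))],[500,18,.23]))
for n,u,v,z in[('footTL',411,205,70),('footTR',467,208,70),('brd',460,265,3),('brd2',403,262,3),('baseR',464,234,0)]: print(n,px2w(A,u*.64,v*.64,z).round())
for n,u,v,z in[('footT1',293,250,70),('footT0',243,281,70),('brd',341,297,3),('foot bottom',243,303,0)]: print(n,px2w(B,u*.64,v*.64,z).round())
print('lighter',px2w(A,495*.64,257*.64,5).round(),px2w(A,520*.64,240*.64,5).round())
E
```

```text
(array([5.10302894e+02, 1.93417251e+01, 2.40198090e-01]), array([[-0.8, -1.6],
       [ 0.4, -0.8],
       [-0.7,  1.4],
       [ 1.4,  0.4]]))
footTL [280. 194.  70.]
footTR [354. 293.  70.]
brd [436. 219.   3.]
brd2 [361. 120.   3.]
baseR [362. 285.   0.]
footT1 [364. 273.  70.]
footT0 [274. 182.  70.]
brd [436. 208.   3.]
foot bottom [268. 230.   0.]
lighter [459. 297.   5.] [449. 377.   5.]
```

Request:
jog_arm --targets '[{"xyz": [0, 0, -0.25], "spin": 0}, {"xyz": [0, 0, -0.25], "spin": 0}, {"xyz": [0.25, 0, 0], "spin": 0}, {"xyz": [0.3, 0, 0], "spin": 0}, {"xyz": [0.25, -0.03, 0], "spin": 0}, {"xyz": [0, 0, 0.3], "spin": 0}, {"xyz": [0, 0, 0.3], "spin": 0}, {"xyz": [0, 0, 0.3], "spin": 0}, {"xyz": [0, 0, 0.15], "spin": 0}, {"xyz": [0, 0, 0.08], "spin": 0}]'

```text
time: 8.15
tool_pos: [411.5, -4.7, 4.7]
tcp_rot: [3.141, -0.0, -2.911]
contact_force: [-0.1, 0.9, 0.6]
grip_width: 50.5
finger_force: 0.0
```

Request:
jog_arm --targets '[{"xyz": [-0.12, 0, 0], "spin": 0}, {"xyz": [-0.1, 0, 0], "spin": 0}, {"xyz": [-0.08, 0, 0], "spin": 0}, {"xyz": [-0.08, 0, 0], "spin": 0.1}, {"xyz": [-0.1, 0, 0], "spin": 0.25}, {"xyz": [-0.1, 0, 0], "spin": 0.25}, {"xyz": [-0.1, 0, 0], "spin": 0.25}, {"xyz": [-0.1, 0, 0], "spin": 0.25}, {"xyz": [-0.1, 0, 0], "spin": 0.25}, {"xyz": [-0.1, 0, 0], "spin": 0.25}]'

```text
time: 9.4
tool_pos: [488.0, 10.1, 5.2]
tcp_rot: [3.141, -0.002, -3.072]
contact_force: [-5.6, -0.0, 4.0]
grip_width: 50.3
finger_force: 2.7
```

```bash
python3 - <<'E'
from h import *
o=bot.get_obs();print(o['tool_pos'],o['tcp_rot'])
im=bot.capture('side');crop(np.clip(im*1.4,0,255).astype('uint8'),210,120,200,150,'pics/s4.png',4)
E
```

```text
[488.04116485  10.10335088   5.17254446] [ 3.14109984e+00 -1.72815770e-03 -3.07235929e+00]
```

View pics/s4.png

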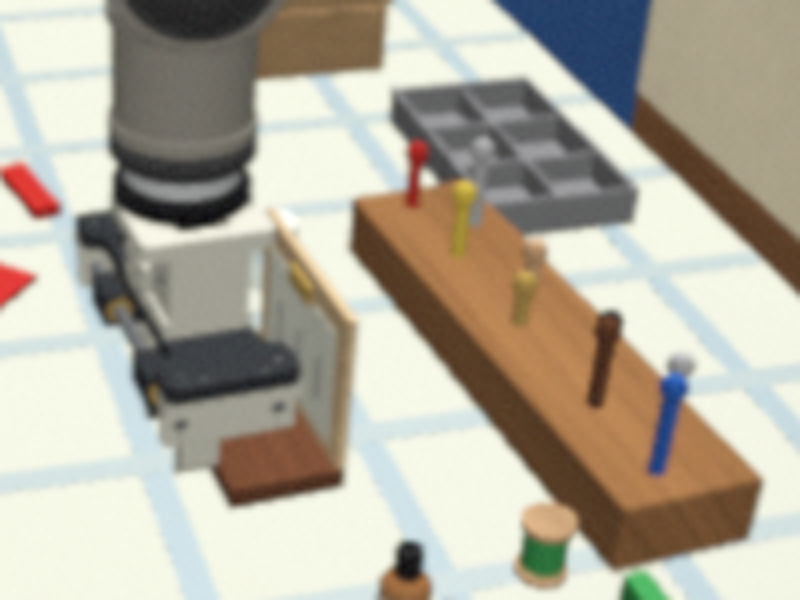

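The stand is standing and being pushed squarely, with its heel corner at (342,483). The block's front bottom edge runs from (352,250) to (617,567).

```bash
python3 - <<'E'
from fit import *
B=cam('side')
b=lambda u,v:np.array([210+u/4,120+v/4])
w=lambda u,v,z:px2w(B,*b(u,v),z)[:2]
h=w(342,483,0);t=w(354,322,115);print('heelR',h,'topR',t)
print(fit([(B,(0,180,45),b(355,205)),(B,(0,-180,45),b(612,520)),(B,(0,-180,0),b(617,567)),(B,(0,180,0),b(352,250)),(B,(90,-180,45),b(760,485))],[678,28,.08]))
f=w(617,567,0);l=w(352,250,0);print(f,l,np.arctan2(-(l-f)[0],(l-f)[1]))
tcp=np.array([488.,10.1]);n=np.array([np.cos(.0693),np.sin(.0693)])
print('tcp->heel',(h-tcp)@n,'tcp->block',(np.array([678,28])-tcp)@n,'lat',(h-tcp)@[-n[1],n[0]])
E
```

```text
heelR [572.53306741 -44.44331355] topR [568.81024755 -51.1718433 ]
(array([6.72193868e+02, 2.39257827e+01, 5.59463978e-02]), array([[ 0.1, -2.5],
       [ 0.8, -1. ],
       [-3.8,  3.5],
       [-0.3,  0.2],
       [ 0.5,  0. ]]))
[ 695.29746001 -147.4810059 ] [663.36025738 204.73055647] 0.09042889071120064
tcp->heel 80.55333712685727 tcp->block 190.78342335765723 lat -60.265847847200796
```

Request:
jog_arm --targets '[{"xyz": [-0.1, 0, 0], "spin": 0}, {"xyz": [-0.12, 0, 0], "spin": 0}, {"xyz": [-0.12, 0, 0], "spin": -0.06}, {"xyz": [-0.12, 0, 0], "spin": 0}, {"xyz": [-0.12, 0, 0], "spin": 0}, {"xyz": [-0.12, 0, 0], "spin": 0}, {"xyz": [-0.12, 0, 0], "spin": 0}, {"xyz": [-0.12, 0, 0], "spin": 0}, {"xyz": [-0.1, 0, 0], "spin": 0}, {"xyz": [-0.06, 0, 0], "spin": 0}]'

```text
time: 10.7
tool_pos: [576.7, 16.3, 5.1]
tcp_rot: [3.142, 0.0, -3.065]
contact_force: [-5.1, -1.4, 2.5]
grip_width: 50.7
finger_force: 2.2
```

Request:
jog_arm --targets '[{"xyz": [-0.02, 0, 0], "spin": 0}, {"xyz": [-0.02, 0, 0], "spin": 0}, {"xyz": [-0.02, 0, 0], "spin": 0}, {"xyz": [-0.02, 0, 0], "spin": 0}, {"xyz": [-0.02, 0, 0], "spin": 0}, {"xyz": [-0.02, 0, 0], "spin": 0}, {"xyz": [0, 0, 0], "spin": 0}, {"xyz": [0, 0, 0], "spin": 0}, {"xyz": [0, 0, 0], "spin": 0}, {"xyz": [0, 0, 0], "spin": 0}]'

```text
time: 11.95
tool_pos: [586.1, 17.0, 5.3]
tcp_rot: [-3.142, 0.001, -3.065]
contact_force: [-0.4, -0.0, -0.6]
grip_width: 50.5
finger_force: 0.2
```

Request:
jog_arm --targets '[{"xyz": [-0.01, 0, 0], "spin": 0}, {"xyz": [-0.01, 0, 0], "spin": 0}, {"xyz": [-0.01, 0, 0], "spin": 0}, {"xyz": [-0.01, 0, 0], "spin": 0}, {"xyz": [-0.01, 0, 0], "spin": 0}, {"xyz": [-0.01, 0, 0], "spin": 0}, {"xyz": [-0.01, 0, 0], "spin": 0}, {"xyz": [-0.01, 0, 0], "spin": 0}, {"xyz": [-0.01, 0, 0], "spin": 0}, {"xyz": [-0.01, 0, 0], "spin": 0}]'

```text
time: 13.2
tool_pos: [592.8, 17.6, 5.2]
tcp_rot: [3.141, -0.002, -3.065]
contact_force: [-5.5, -0.5, 4.3]
grip_width: 50.5
finger_force: 2.7
```

```bash
python3 - <<'E'
from h import *
a=bot.capture('scene')[170:290,220:340];b=bot.capture('side')[150:270,260:380]
cv2.imwrite('pics/s5.png',np.clip(cv2.resize(np.hstack([a,b])*1.4,None,fx=3.3,fy=4.8 if 0 else 3.3,interpolation=cv2.INTER_CUBIC),0,255).astype('uint8'))
E
```

```text
(no output)
```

View pics/s5.png

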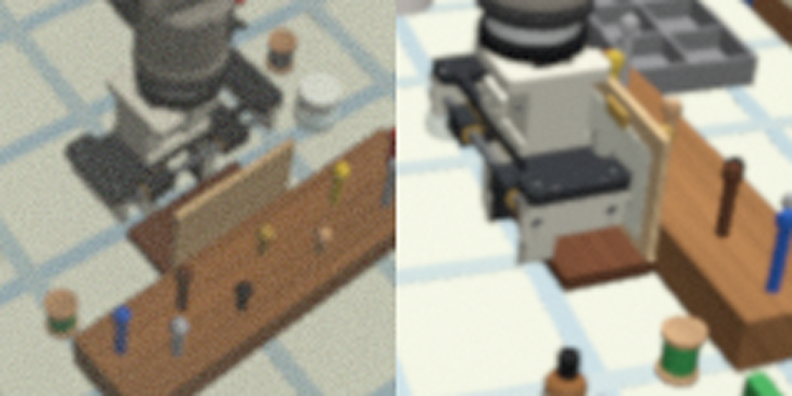

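Side view: the board, at about (655,250), is at or very near the block face. I'll creep until the force rises.

Request:
jog_arm --targets '[{"xyz": [0, 0, 0], "spin": 0}, {"xyz": [0, 0, 0], "spin": 0}, {"xyz": [0, 0, 0], "spin": 0}, {"xyz": [0, 0, 0], "spin": 0}, {"xyz": [0, 0, 0], "spin": 0}, {"xyz": [0, 0, 0], "spin": 0}, {"xyz": [-0.01, 0, 0], "spin": 0}, {"xyz": [-0.01, 0, 0], "spin": 0}, {"xyz": [-0.01, 0, 0], "spin": 0}, {"xyz": [-0.01, 0, 0], "spin": 0}]'

```text
time: 14.55
tool_pos: [593.1, 17.7, 5.2]
tcp_rot: [3.141, -0.008, -3.065]
contact_force: [-16.4, -1.9, 13.6]
grip_width: 50.2
finger_force: 8.4
```

Request:
jog_arm --targets '[{"xyz": [0, 0, 0], "spin": 0}, {"xyz": [0, 0, 0], "spin": 0}, {"xyz": [0, 0, 0], "spin": 0}, {"xyz": [0, 0, 0], "spin": 0}, {"xyz": [0, 0, 0], "spin": 0}, {"xyz": [0, 0, 0], "spin": 0}, {"xyz": [0, 0, 0], "spin": 0}, {"xyz": [-0.01, 0, 0], "spin": 0}, {"xyz": [-0.01, 0, 0], "spin": 0}, {"xyz": [-0.01, 0, 0], "spin": 0}]'

```text
time: 15.8
tool_pos: [593.2, 17.7, 5.2]
tcp_rot: [3.141, -0.013, -3.065]
contact_force: [-24.5, -4.9, 18.9]
grip_width: 50.4
finger_force: 12.3
```

Request:
jog_arm --targets '[{"xyz": [0.02, 0, 0], "spin": 0}, {"xyz": [0.03, 0, 0], "spin": 0}, {"xyz": [0.04, 0, 0], "spin": 0}, {"xyz": [0.1, 0, 0], "spin": 0}, {"xyz": [0.2, 0, 0], "spin": 0}, {"xyz": [0.3, 0, 0], "spin": 0}, {"xyz": [0.2, 0, -0.3], "spin": 0}, {"xyz": [0, 0, -0.5], "spin": 0}, {"xyz": [0, 0, -0.6], "spin": 0}, {"xyz": [0, 0, -0.6], "spin": 0}]'

```text
time: 17.05
tool_pos: [528.3, 12.6, 166.6]
tcp_rot: [-3.142, 0.001, -3.065]
contact_force: [0.9, 0.2, 0.1]
grip_width: 50.1
finger_force: 0.0
```

```bash
python3 - <<'E'
from h import *
print(bot.get_obs()['tool_pos'])
a=bot.capture('wrist');C=cam('wrist')
b=bot.capture('side')
a=cv2.resize(a,(400,300));b=cv2.resize(b[150:270,260:420],(400,300),interpolation=cv2.INTER_CUBIC)
cv2.imwrite('pics/s6.png',np.clip(np.hstack([a*1.2,b*1.4]),0,255).astype('uint8'))
E
```

```text
[528.25588677  12.63379325 166.64627004]
```

View pics/s6.png

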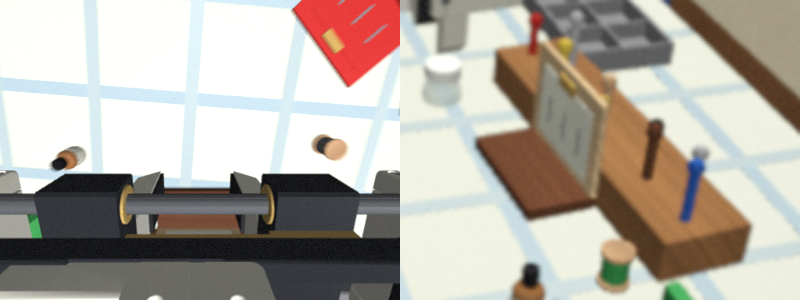

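The stand is upright against the block, and the bystanders look undisturbed. My last view checks flushness from behind.

```bash
python3 - <<'E'
from h import *
a=np.mean([bot.capture('scene').astype(float) for _ in range(6)],0)[185:275,230:350]
cv2.imwrite('pics/s7.png',np.clip(cv2.resize(a*1.6,None,fx=6.5,fy=6.5,interpolation=cv2.INTER_CUBIC),0,255).astype('uint8'))
E
```

```text
(no output)
```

View pics/s7.png

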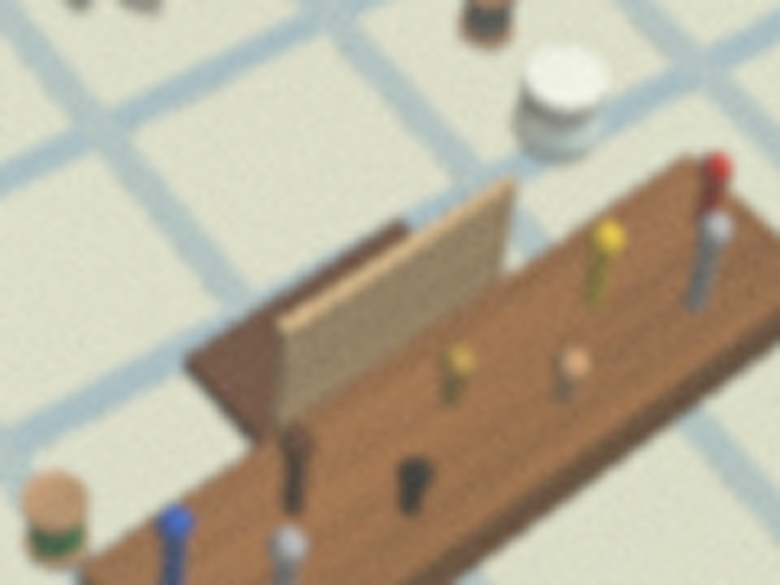

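The board meets the block's front top edge along its whole width, from (275,425) to (505,275). It is flush and square, and the arm is clear.

```bash
python3 -c "
from plant import bot
print(bot.get_obs()['time'],bot.close_job())"
```

```text
the job is handed in; nothing more can be done
17.45 None
```

I tipped the stand upright and pushed it flush and square against the tool block; the bystanders in view looked undisturbed, the arm finished clear, and I handed the job in at 17.45 s.

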